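Put the recipe notebook away and close its drawer

ROBOT

A 6-joint arm with a two-finger parallel gripper is mounted at the origin on a cart in front of the work surface, level with it; the furniture and walls round the work are solid. World frame = base frame: x ahead of the robot, y to its left, z up, the work surface at z = 0. Lengths are in m, angles in rad, forces in N, time in s.
With the tool pointing down it reaches from about 0.375 to 0.9 m from the base axis. Payload 3.1 kg.
Tool frame: the origin (TCP) lies midway between the tips of the shut fingers; the grasp point (between the pads) lies 19 mm behind it; z points along the fingers, y is the line along which they close (so a half turn about z gives the same grasp; the last joint's range is limited). The gripper opens to 87 mm and grips with 3 to 60 N. Pads are 19 mm wide; open, the fingers measure 117 mm over their backs; the gripper's body (75 mm by 190 mm) begins 51 mm behind the grasp point.
Start: joints at [-1.373, 0.527, 1.433, -0, 1.181, -0.178], TCP at [0.23, -0.581, 0.223] pointing down, gripper open.
Joint ranges: [-3.08, 3.08], [-0.75, 2.2], [0.22, 2.44], [-1.43, 4.57], [0, 2.65], [-2.85, 2.85]. Speed limits (rad/s): [2.79, 2.79, 3.14, 3.14, 3.14, 3.14].

INTERFACE

Orientations are given as a unit quaternion [x, y, z, w].
In Python, from rig import robot gives the robot as it stands.
- The arm moves only by the shell command python3 -m jog 'ROWS' [FORCE]. ROWS is a JSON object of lists of equal length, an entry for each row: "dp": the shift along the tool's x, y, z in mm, a list of three; "delta_rot": the turn, a rotation vector about the tool's x, y, z in rad, a list of three; "gripper": the opening, from -1 (shut) to 1 (fully open). A call has 1 to 12 rows; each row is the pose to reach, as a shift and turn from the pose commanded when the call began, along the tool's axes at that moment; what a row does not reach only later rows make up. A row lasts 1/10 s, in which the tool goes at most 50 mm and 8.59 degrees, less where a joint would pass 70% of its speed; a pose out of reach is approached as far as the arm can. A call with a gripper value outside its range is refused whole. The fingers move at their own pace and stop on an object; FORCE is the grip in N (left out, the last holds). Time passes only in rows, so rows that repeat a pose let the fingers close. It gives the time, the measured TCP pose, the force, the opening and the grip force at its end, in the units of the state.
- robot.get_obs(): the state, without advancing time (a new reading comes with each control period).
- robot.camera(name): name is "scene" or "top" or "wrist"; returns the picture (420x560x3 uint8, red, green, blue); there is no depth.
- robot.camera_model(name): a dict with "fx", "fy", "cx", "cy" (pixels), "k1" (the pictures are not rectified: a ray, as slopes to the right and down, at radius r is drawn at 1 + k1 r^2 times it, then the intrinsics apply), "xyz" and "orientation" of the camera in the world; the wrist camera has in their place "T_tool_cam" (4x4, takes a point from camera to tool coordinates, whose origin is the TCP and whose axes are the flange's). Camera axes: x right, y down, z forward; pixel columns grow to the right and rows downward; lengths in m; the calibration is good to about 2 mm. A picture is of the moment at which its call begins: read the wrist's pose just before it. camera_model takes no time and is no camera call.
- robot.hand_in(): hands the job in; it is judged then, once.
Trained networks look in the newest picture that a camera, given by its name, has taken for a name from the list of things; names that differ only in an ending like _2 or _b are one class to them, and where a whole thing is asked for, a point or a joint stands for the part that bears it (a point fixed in the world has none). Each returns a list of dicts, best first, with "score" (0 to 1); they miss things now and then, are a little off and sometimes report something else, mostly with a low value. They report only what shows in the picture. A call takes as long as a camera call.
- robot.search_frame(name, camera): "rect" ([left, top, right, bottom] in pixels, round what is visible of it).
The state is a dict: "time": time; "q": joint angles; "joint_velocities": joint speeds; "joint_torque": joint torques, N m; "position": TCP position; "tool_rot": TCP orientation; "ft_force": force on the tool from outside, world axes, zero at the start; "moment": the same for the moment, N m; "grip_width": finger opening in m; "grip_force": force on a finger pad.
Only numpy, scipy, OpenCV 4.12 (cv2) and the standard library are available. Lean on these libraries where they do the work, as an engineer would, in place of code of your own. Each camera call takes 0.05 s, during which the arm holds its last target. There are 200 camera calls.

TASK

The recipe notebook is done with: take it off the book stand and stand it on its long edge in one of the free slots of the open drawer of the little recipe cabinet, right down on the drawer floor. Then push the drawer fully home until it clicks into its catch, and leave the other things on the worktop where they are.

Things in the scene. Friction and masses are not known exactly. Their poses are not given: they have to be found in the camera images.
- notebook: Black hardcover notebook, 148x110x16 mm (stiff block 146x103x12), 0.15 kg, loose. Origin: middle of the back cover; x along its length, y along its 110 mm height (edges at y = -54 and +50 mm), z out of the front cover (12 mm above the back). Starts leaning on the book stand, long side level, +y edge up, front cover towards the stand's front. A similar one lying far left is not meant.
- book_stand: Fixed dark steel book stand, base 120x150x8 mm; origin on the worktop right below the middle of the notebook's back cover (66 mm up); front faces its -x. The back plate leans back 0.20 rad (notebook's top edge to +x) and ends 44 mm below the notebook's top edge: the upper part is free on both sides. A ledge with a low lip carries the notebook.
- recipe_cabinet: Fixed wooden cabinet, 200x200 mm, 152 mm high, origin at the centre of its underside, front faces its -x. It holds one drawer that slides out along -x. Underside of its top board 138 mm above the worktop. Nothing stands on it.
- drawer (a joint): How far the drawer is open in m: 0 = home against its stop, 0.16 = fully out; starts open. A sprung catch resists at about 10 mm open (about 10 N), then pulls the drawer home from about 4 mm on and keeps it there.
- handle (a point): Middle of the brass bar handle of the drawer (bar along y, 90 mm long, about 10 mm thick, 98 mm above the worktop), 35 mm in front of the face of the grey drawer front. The front is 14 mm thick, 196 mm wide, top edge 136 mm above the worktop. Axes as the cabinet; moves with the drawer.
- slot_1 (a point): Free slot nearest the drawer front: middle of the slot on the drawer floor (22 mm above the worktop). It runs along y (166 mm long), 22 mm wide along x between dark dividers 4 mm thick and 60 mm high; its middle is 38 mm behind the inside of the drawer front. Axes as the cabinet; moves with the drawer.
- slot_2 (a point): Next free slot, 26 mm further back than slot_1, same size; the easiest to load, with most room for the fingers on either side. Same axes.
- slot_3 (a point): Third free slot, 26 mm behind slot_2. The two slots behind it (26 and 52 mm further back) are taken by fixed red and blue folders, 92 and 86 mm high.
- tin: Bystander: red food tin, 75 mm diameter, 58 mm high, loose, origin at the centre of its underside. Leave alone.
- mug: Bystander: white mug with a green band, 84 x 120 x 91 mm, loose, origin at the centre of its underside. Leave alone.

How it is judged:
On the way, in this order (a step that is already met when the one before it is completed fails the run):
1. the notebook stands on its long edge in a free slot, down on the drawer floor, while the drawer is still open (x of notebook in the frame of slot_2 between -0.045 and 0.045 m and y of notebook in the frame of slot_2 between -0.02 and 0.02 m and z of notebook in the frame of slot_2 between 0.044 and 0.062 m and angle between the z axis of notebook and the x axis of slot_2, either way round below 0.3 rad and angle between the x axis of notebook and the y axis of slot_2, either way round below 0.3 rad and value of joint drawer above 0.06 m), for 0.2 s.
2. the drawer is pushed home into its catch (value of joint drawer below 0.003 m), for 0.2 s.
At the end, for the whole second after the job is handed in: The notebook stands on its long edge on the drawer floor in one of the three free slots (within 0.3 rad of the slot's direction and of upright, its origin 44 to 62 mm above the drawer floor), and the drawer is home in its catch (less than 3 mm open) (x of notebook in the frame of slot_2 between -0.045 and 0.045 m and y of notebook in the frame of slot_2 between -0.02 and 0.02 m and z of notebook in the frame of slot_2 between 0.044 and 0.062 m and angle between the z axis of notebook and the x axis of slot_2, either way round below 0.3 rad and angle between the x axis of notebook and the y axis of slot_2, either way round below 0.3 rad and value of joint drawer below 0.003 m); the robot touches nothing.
It fails at once if the tin or the mug is moved by more than 40 mm or tipped over (distance of any of tin, mug from where it was at the start of the episode above 0.04 m or angle between any of tin, mug's own z axis and vertical above 0.5 rad).
It also fails if it takes over 61 s, if anything falls off the work surface, if the arm or the gripper's body presses on something with over 40 N, if the wrist force passes 120 N, or if a joint passes its speed limit or range.

## Working session

There is one attempt and no reset: what is moved stays moved. The work goes in short steps, Python scripts to look and compute and a shell command to move; the robot and the scene stay as the last step left them, time stands still between calls to the robot, and variables do not carry over. Pictures are saved under pics/ and viewed, at most 14 in all, crops included, and the job is handed in when it is done.

```bash
ls; mkdir -p pics; python3 - <<'E'
from rig import robot
import cv2,numpy as np
for c in ("scene","top"):
    im=robot.camera(c); cv2.imwrite(f"pics/{c}0.png",im[:,:,::-1])
    m=robot.camera_model(c); print(c,m)
    for n in ("notebook","book_stand","recipe_cabinet","drawer","handle","tin","mug"):
        print(n,[(np.round(d["rect"]).tolist(),round(d["score"],2)) for d in robot.search_frame(n,c)][:3])
print(robot.get_obs())
print(robot.camera_model("wrist"))
E
```

```text
pics
scene {'fx': 413.5005266579777, 'fy': 413.5005266579777, 'cx': 278.15000605601864, 'cy': 212.0395176581938, 'k1': -0.02429322573111699, 'xyz': array([ 0.94779005, -0.60733499,  1.39999315]), 'orientation': array([ 0.93554403,  0.22299048, -0.06357748, -0.26644045])}
notebook [([254.0, 161.0, 281.0, 202.0], 0.74)]
book_stand [([248.0, 171.0, 289.0, 207.0], 0.72)]
recipe_cabinet [([237.0, 208.0, 357.0, 305.0], 0.96)]
drawer [([233.0, 207.0, 295.0, 277.0], 0.64)]
handle [([235.0, 207.0, 297.0, 276.0], 0.74), ([251.0, 163.0, 282.0, 203.0], 0.42)]
tin [([162.0, 266.0, 190.0, 297.0], 0.97), ([246.0, 171.0, 291.0, 208.0], 0.66)]
mug [([284.0, 111.0, 303.0, 139.0], 0.79)]
top {'fx': 500.6250961477114, 'fy': 500.6250961477114, 'cx': 277.03085814122625, 'cy': 211.6077905888019, 'k1': -0.08249609207520245, 'xyz': array([-0.57768536,  0.07912454,  1.51575753]), 'orientation': array([ 0.67805362, -0.65479278,  0.23578181, -0.23642469])}
notebook [([226.0, 216.0, 254.0, 264.0], 0.83)]
book_stand [([207.0, 232.0, 258.0, 271.0], 0.68)]
recipe_cabinet [([277.0, 144.0, 333.0, 238.0], 0.75)]
drawe
[... 765 characters left out ...]
01, -2.93208476e-05,  4.89755436e-05]), 'ft_force': array([-0.76714872,  0.04913917, -0.33546602]), 'moment': array([-0.02577184,  0.01866326, -0.01316013]), 'grip_force': 0.0, 'grip_width': 0.08694677454246441}
{'fx': 361.75720097194954, 'fy': 361.75720097194954, 'cx': 278.2098249922579, 'cy': 206.04932909168855, 'k1': 0.0016947177561311142, 'T_tool_cam': array([[-1.03136733e-03, -9.52838437e-01, -3.03476274e-01,
         8.33026215e-02],
       [ 9.99999458e-01, -1.02561350e-03, -1.78342785e-04,
         8.71728544e-06],
       [-1.41317504e-04, -3.03476293e-01,  9.52838979e-01,
        -1.61541043e-01],
       [ 0.00000000e+00,  0.00000000e+00,  0.00000000e+00,
         1.00000000e+00]])}
```

```bash
python3 - <<'E'
import cv2,numpy as np
a=cv2.imread("pics/scene0.png")[90:315,140:380];b=cv2.imread("pics/top0.png")[130:290,120:400]
cv2.imwrite("pics/sc.png",cv2.resize(a,(640,600),interpolation=cv2.INTER_CUBIC))
cv2.imwrite("pics/tc.png",cv2.resize(b,(800,457),interpolation=cv2.INTER_CUBIC))
E
cat > h.py <<'E'
import numpy as np,cv2
from scipy.spatial.transform import Rotation as R
def ray(m,uv,T=None):
    x=np.array([(uv[0]-m["cx"])/m["fx"],(uv[1]-m["cy"])/m["fy"]]);y=x.copy()
    for _ in range(20): y=x/(1+m["k1"]*(y@y))
    d=np.r_[y,1.]
    if T is None: Rm=R.from_quat(m["orientation"]).as_matrix();o=np.array(m["xyz"])
    else: Rm=T[:3,:3];o=T[:3,3]
    d=Rm@d; return o,d/np.linalg.norm(d)
def atz(m,uv,z,T=None):
    o,d=ray(m,uv,T); return o+d*(z-o[2])/d[2]
def tri(*rs):
    A=sum(np.eye(3)-np.outer(d,d) for o,d in rs);b=sum((np.eye(3)-np.outer(d,d))@o for o,d in rs)
    p=np.linalg.solve(A,b); return p,[float(np.linalg.norm(np.cross(p-o,d))) for o,d in rs]
def proj(m,p,T=None):
    if T is None: Rm=R.from_quat(m["orientation"]).as_matrix();o=np.array(m["xyz"])
    else: Rm=T[:3,:3];o=T[:3,3]
    c=Rm.T@(np.array(p)-o);s=c[:2]/c[2];s=s*(1+m["k1"]*(s@s))
    return s*[m["fx"],m["fy"]]+[m["cx"],m["cy"]]
def tool(ob):
    T=np.eye(4);T[:3,:3]=R.from_quat(ob["tool_rot"]).as_matrix();T[:3,3]=ob["position"];return T
E
```

```text
(no output)
```

View pics/sc.png

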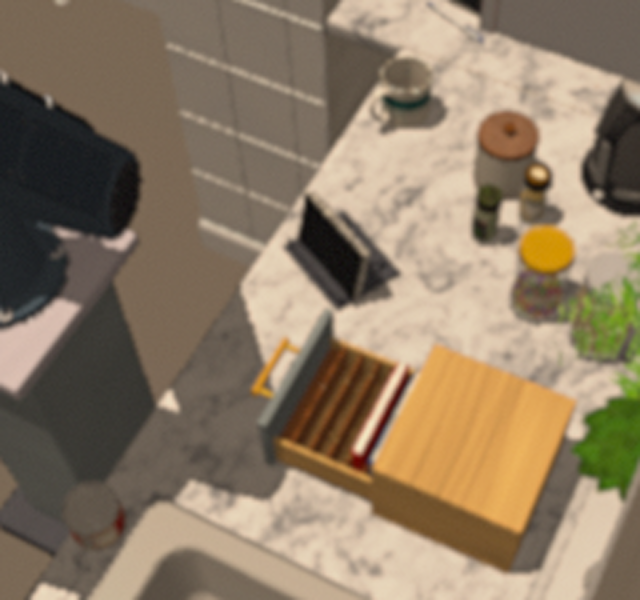

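View pics/tc.png

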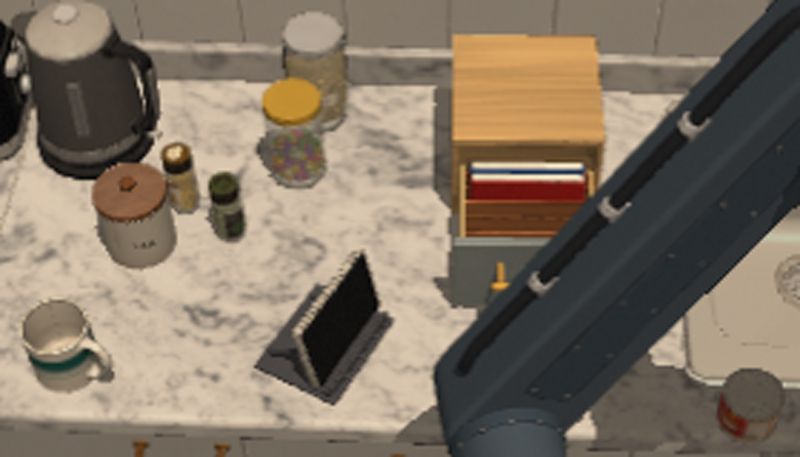

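The notebook leans at about (335,250) in the scene crop and (340,320) in the top crop. The cabinet's drawer is open towards the robot, with its handle at (272,367) in the scene crop. I triangulate the corners next.

```bash
cat > m1.py <<'E'
from h import *
from rig import robot
ms,mt=robot.camera_model("scene"),robot.camera_model("top")
S=lambda u,v:(140+u*240/640,90+v*225/600)
T=lambda u,v:(120+u*.35,130+v*.35)
def P(n,s,t): p,e=tri(ray(ms,S(*s)),ray(mt,T(*t)));print(n,p.round(3),np.round(e,3))
P("nbA top",(303,197),(297,333));P("nbB top",(365,260),(362,255))
P("cabFL",(440,347),(453,35+105*1)) if 0 else None
P("cab back left",(440+135,402),(453,35)) if 0 else None
for n,s in dict(c1=(440,347),c2=(575,402),c3=(518,530),c4=(375,478)).items(): print("scene z.152",n,atz(ms,S(*s),.152).round(3))
for n,t in dict(c1=(453,35),c2=(598,37),c3=(604,142),c4=(453,140)).items(): print("top z.152",n,atz(mt,T(*t),.152).round(3))
print("handle",atz(ms,S(289,344),.098).round(3),atz(ms,S(255,390),.098).round(3),"top",atz(mt,T(499,287),.098).round(3))
print("front top",atz(ms,S(330,318),.136).round(3),atz(ms,S(268,430),.136).round(3), atz(mt,T(455,240),.136).round(3))
print("tin",atz(ms,S(95,520),.03).round(3),"mug",atz(mt,T(62,340),.05).round(3))
E
python3 m1.py
```

```text
nbA top [0.399 0.272 0.106] [0.006 0.006]
nbB top [0.53  0.209 0.1  ] [0. 0.]
scene z.152 c1 [0.698 0.096 0.152]
scene z.152 c2 [0.886 0.099 0.152]
scene z.152 c3 [ 0.888 -0.093  0.152]
scene z.152 c4 [ 0.705 -0.11   0.152]
top z.152 c1 [0.88  0.105 0.152]
top z.152 c2 [ 0.885 -0.096  0.152]
top z.152 c3 [ 0.687 -0.097  0.152]
top z.152 c4 [0.682 0.099 0.152]
handle [0.5   0.037 0.098] [ 0.494 -0.047  0.098] top [0.487 0.036 0.098]
front top [0.542 0.079 0.136] [ 0.551 -0.106  0.136] [0.529 0.092 0.136]
tin [ 0.379 -0.282  0.03 ] mug [0.419 0.578 0.05 ]
```

```bash
cat > go.py <<'E'
import sys
from h import *
from rig import robot
# tool pose: yaw of tool y (deg), tilt: z axis tilted so that tool z = down rotated about tool x (rad)
def goal(p,yaw,tilt=0.):
    a=np.radians(yaw);y=np.array([np.cos(a),np.sin(a),0]);z=np.array([0,0,-1.])
    M=np.c_[np.cross(y,z),y,z]
    return np.array(p,float),R.from_matrix(M)*R.from_rotvec([tilt,0,0])
def delta(p,yaw,tilt=0.):
    ob=robot.get_obs();Rt=R.from_quat(ob["tool_rot"]);q,Q=goal(p,yaw,tilt)
    print("dp",((Rt.inv().apply(q-ob["position"]))*1000).round(1).tolist(),"rot",(Rt.inv()*Q).as_rotvec().round(3).tolist(),"pos",ob["position"].round(4),"t",ob["time"])
if __name__=="__main__": delta(*eval(sys.argv[1]))
E
python3 go.py '((.56,0,.32),0)'
```

```text
dp [520.7, -418.9, -97.5] rot [0.0, 0.0, -1.194] pos [ 0.23   -0.5811  0.2226] t 0.8
```

```bash
python3 -m jog '{"dp":[[0,0,-40],[40,-35,-97],[521,-419,-97],[521,-419,-97],[521,-419,-97],[521,-419,-97],[521,-419,-97],[521,-419,-97],[521,-419,-97],[521,-419,-97],[521,-419,-97],[521,-419,-97]],"delta_rot":[[0,0,0],[0,0,-0.1],[0,0,-1.194],[0,0,-1.194],[0,0,-1.194],[0,0,-1.194],[0,0,-1.194],[0,0,-1.194],[0,0,-1.194],[0,0,-1.194],[0,0,-1.194],[0,0,-1.194]],"gripper":[1,1,1,1,1,1,1,1,1,1,1,1]}'; python3 go.py '((.56,0,.32),0)'
```

```text
time: 2.0
position: [0.4942, -0.115, 0.3156]
tool_rot: [0.707, 0.707, 0.0, 0.0]
ft_force: [0.8, 0.7, 0.0]
grip_width: 0.087
grip_force: 0.0
dp [115.0, 65.8, -4.4] rot [0.001, 0.0, -0.0] pos [ 0.4942 -0.115   0.3156] t 2.0
```

```bash
cat > shot.py <<'E'
import sys,pickle
from h import *
from rig import robot
n=sys.argv[1]; ob=robot.get_obs(); im=robot.camera("wrist")
pickle.dump(tool(ob)@robot.camera_model("wrist")["T_tool_cam"],open(n+".pkl","wb")); cv2.imwrite(f"pics/{n}.png",im[:,:,::-1])
E
python3 -m jog '{"dp":[[65,66,-4],[65,66,-4],[65,66,-4],[65,66,-4]],"delta_rot":[[0,0,0],[0,0,0],[0,0,0],[0,0,0]],"gripper":[1,1,1,1]}' && python3 shot.py w1
python3 go.py '((.46,.2,.30),64.3)'
```

```text
time: 2.4
position: [0.5594, -0.0512, 0.3189]
tool_rot: [0.706, 0.708, -0.0, -0.0]
ft_force: [-0.2, -0.7, 0.4]
grip_width: 0.0866
grip_force: 0.0
dp [252.0, -98.6, 18.9] rot [-0.001, -0.001, -1.122] pos [ 0.5587 -0.052   0.3189] t 2.45
```

View pics/w1.png

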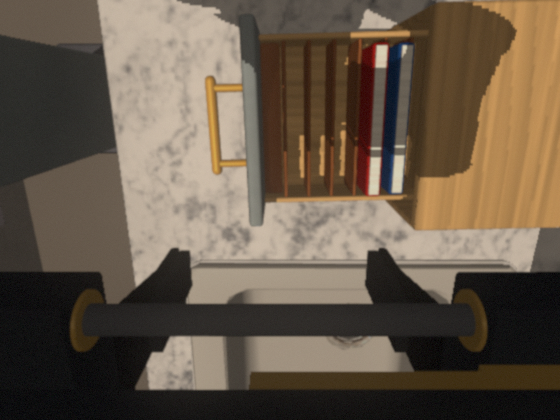

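The wrist view shows the drawer front from (250,15) to (258,222), the dividers at columns of about 283, 307, 331 and 353, the red and blue folders at columns 374 and 398, and the handle at x of about 213, rows 78–172.

```bash
python3 - <<'E'
from h import *
from rig import robot
import pickle
m=robot.camera_model("wrist");T=pickle.load(open("w1.pkl","rb"))
f=lambda n,uv,z:print(n,atz(m,uv,z,T).round(4)[:2])
f("front face top",(242,16),.136);f("",(250,222),.136);f("front inside top",(257,16),.136);f("",(264,222),.136)
for c,d in ((283,286),(307,309),(331,332),(353,353)): f("div",(c,45),.082);f("  ",(d,190),.082)
f("cab front",(433,2),.152);f("",(414,228),.152);f("handle",(211,80),.098);f("",(217,172),.098)
f("rims",(265,38),.082);f("",(280,200),.082)
E
```

```text
front face top [0.5274 0.0933]
 [ 0.53   -0.0943]
front inside top [0.5403 0.0933]
 [ 0.5442 -0.0943]
div [0.5632 0.0765]
   [ 0.5675 -0.0754]
div [0.5875 0.0765]
   [ 0.5937 -0.0753]
div [0.6118 0.0766]
   [ 0.6199 -0.0753]
div [0.634  0.0766]
   [ 0.6438 -0.0752]
cab front [0.6833 0.1008]
 [ 0.6905 -0.0944]
handle [0.4913 0.0426]
 [ 0.4926 -0.0511]
rims [0.5451 0.083 ]
 [ 0.5607 -0.0873]
```

```bash
python3 -m jog '{"dp":[[252,-98,19],[252,-98,19],[252,-98,19],[252,-98,19],[252,-98,19],[252,-98,19],[252,-98,19],[252,-98,19],[252,-98,19],[252,-98,19]],"delta_rot":[[0,0,-1.122],[0,0,-1.122],[0,0,-1.122],[0,0,-1.122],[0,0,-1.122],[0,0,-1.122],[0,0,-1.122],[0,0,-1.122],[0,0,-1.122],[0,0,-1.122]],"gripper":[1,1,1,1,1,1,1,1,1,1]}' && python3 shot.py w2
```

```text
time: 3.45
position: [0.4613, 0.1989, 0.3003]
tool_rot: [0.224, 0.975, -0.0, -0.0]
ft_force: [0.4, -0.5, -0.0]
grip_width: 0.0872
grip_force: 0.0
```

View pics/w2.png

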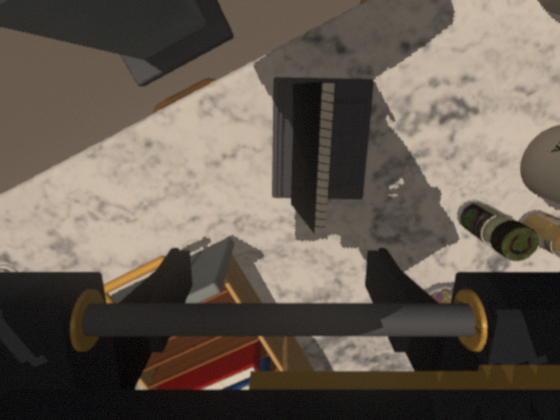

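The notebook's top page edge runs from about (328,83) to (321,235), with the black front cover to its left. The stand base spans about (273,78) to (368,198).

```bash
python3 - <<'E'
from h import *
from rig import robot
import pickle
m=robot.camera_model("wrist");T=pickle.load(open("w2.pkl","rb"))
a,b=[atz(m,p,.116,T) for p in ((328,83),(321.5,235))]
d=b-a;print("top edge",a.round(4),b.round(4),"len",np.linalg.norm(d),"yaw",np.degrees(np.arctan2(d[1],d[0])),"mid",(a+b)/2)
c=[atz(m,p,.008,T) for p in ((274,78),(373,80),(365,198),(273,197))]
for p in c: print(p.round(4))
print("base centre",sum(c)/4,[np.linalg.norm(c[i]-c[i-1]).round(3) for i in range(4)], [np.degrees(np.arctan2(*(c[i]-c[i-1])[1::-1])).round(1) for i in range(4)])
# height check: strip ends from scene
ms,mt=robot.camera_model("scene"),robot.camera_model("top")
for uvw,s,t in (((328,83),(303,199),(297,333)),((321.5,235),(367,262),(364,255))):
    S=(140+s[0]*.375,90+s[1]*.375);Q=(120+t[0]*.35,130+t[1]*.35)
    print(tri(ray(m,uvw,T),ray(ms,S),ray(mt,Q)))
E
```

```text
top edge [0.3989 0.2787 0.116 ] [0.5319 0.2134 0.116 ] len 0.14819250221341973 yaw -26.17031703786283 mid [0.46543733 0.24604592 0.116     ]
[0.3701 0.2371 0.008 ]
[0.4235 0.3415 0.008 ]
[0.555  0.2787 0.008 ]
[0.5011 0.1712 0.008 ]
base centre [0.46244687 0.25713222 0.008     ] [np.float64(0.147), np.float64(0.117), np.float64(0.146), np.float64(0.12)] [np.float64(153.3), np.float64(62.9), np.float64(-25.5), np.float64(-116.6)]
(array([0.39961802, 0.27518016, 0.10195041]), [0.00526607561104868, 0.009499281239432007, 0.005628743649095148])
(array([0.53515193, 0.20900743, 0.09715861]), [0.005480754802703371, 0.0022330097451458615, 0.0037479621691017717])
```

```bash
python3 - <<'E'
from go import *
M=np.array([.4654,.2460,.116])
q,Q=goal(M,63.8,.2); z=Q.as_matrix()[:,2]; print(z)
delta(M-.05*z,63.8,.2)
delta(M+.032*z,63.8,.2)
E
```

```text
[-0.08771367 -0.17825772 -0.98006658]
dp [16.8, 53.9, 135.3] rot [0.2, 0.0, 0.005] pos [0.4614 0.1991 0.3003] t 3.5
dp [16.9, 37.7, 215.7] rot [0.2, 0.0, 0.005] pos [0.4614 0.1991 0.3003] t 3.5
```

```bash
python3 -m jog '{"dp":[[17,54,135],[17,54,135],[17,54,135],[17,54,135],[17,54,135]],"delta_rot":[[0.2,0,0.005],[0.2,0,0.005],[0.2,0,0.005],[0.2,0,0.005],[0.2,0,0.005]],"gripper":[1,1,1,1,1]}' && python3 shot.py w3
```

```text
time: 4.0
position: [0.4692, 0.2554, 0.1647]
tool_rot: [0.224, 0.969, -0.098, -0.023]
ft_force: [0.6, -1.2, 0.6]
grip_width: 0.0867
grip_force: 0.0
```

View pics/w3.png

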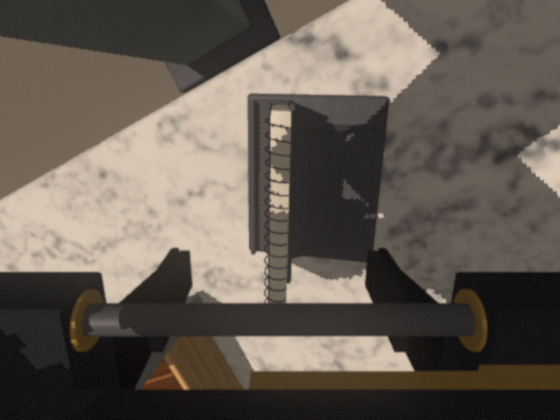

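The page edge runs from (281,104) down to about (277,302). It lies nearly midway between the fingers (about 185 to 370), with the mid column at about 278.

```bash
python3 - <<'E'
from go import *
import pickle
m=robot.camera_model("wrist");T=[pickle.load(open(f"w{i}.pkl","rb")) for i in (2,3)]
A,e=tri(ray(m,(328,83),T[0]),ray(m,(281,104),T[1]));print(A,e)
d=np.array([np.cos(np.radians(-26.2)),np.sin(np.radians(-26.2)),0]);M=A+.074*d;print(M)
print([proj(m,A+k*d,T[1]).round(0).tolist() for k in (0,.148)])
q,Q=goal(M,63.8,.2);z=Q.as_matrix()[:,2]
delta(M+.032*z,63.8,.2)
E
```

```text
[0.39735482 0.27992173 0.11078883] [0.0018709971526407571, 0.001870997152640704]
[0.46375194 0.2472503  0.11078883]
[[281.0, 107.0], [280.0, 326.0]]
dp [2.5, 0.9, 88.5] rot [0.0, 0.002, 0.002] pos [0.4703 0.2555 0.1664] t 4.05
```

```bash
python3 -m jog '{"dp":[[2,1,30],[2,1,60],[2,1,84],[2,1,84],[2,1,84],[2,1,84],[2,1,84],[2,1,84],[2,1,84],[2,1,84]],"delta_rot":[[0,0,0],[0,0,0],[0,0,0],[0,0,0],[0,0,0],[0,0,0],[0,0,0],[0,0,0],[0,0,0],[0,0,0]],"gripper":[1,1,1,1,-1,-1,-1,-1,-1,-1]}' 25
```

```text
time: 5.05
position: [0.4609, 0.2431, 0.0829]
tool_rot: [0.224, 0.97, -0.097, -0.022]
ft_force: [0.8, 0.2, -0.4]
grip_width: 0.0471
grip_force: 0.0
```

```bash
python3 -m jog '{"dp":[[0,0,0],[0,0,0],[0,0,0],[0,0,0],[0,0,0],[0,0,0],[0,0,0],[0,0,0],[0,0,0]],"delta_rot":[[0,0,0],[0,0,0],[0,0,0],[0,0,0],[0,0,0],[0,0,0],[0,0,0],[0,0,0],[0,0,0]],"gripper":[-1,-1,-1,-1,-1,-1,-1,-1,-1]}' 25
```

```text
time: 5.95
position: [0.4602, 0.2416, 0.083]
tool_rot: [0.224, 0.969, -0.099, -0.023]
ft_force: [-0.6, -5.0, 4.1]
grip_width: 0.0115
grip_force: 24.9
```

```bash
python3 -m jog '{"dp":[[0,0,-10],[0,0,-25],[0,0,-50],[0,0,-80],[0,0,-115],[0,0,-150],[0,0,-150],[0,0,-150]],"delta_rot":[[0,0,0],[0,0,0],[0,0,0],[0,0,0],[0,0,0],[0,0,0],[0,0,0],[0,0,0]],"gripper":[-1,-1,-1,-1,-1,-1,-1,-1]}' 25; python3 go.py '((.60,0,.26),1.5)'; python3 go.py '((.45,.15,.26),35)'
```

```text
time: 6.75
position: [0.4743, 0.2708, 0.2303]
tool_rot: [0.224, 0.97, -0.096, -0.021]
ft_force: [-0.2, -0.2, -1.2]
grip_width: 0.0116
grip_force: 24.9
dp [-231.6, -190.5, 8.1] rot [-0.176, 0.109, 1.088] pos [0.4743 0.2708 0.2303] t 6.75
dp [-31.0, -122.7, -5.7] rot [-0.192, 0.052, 0.505] pos [0.4743 0.2708 0.2303] t 6.75
```

```bash
python3 -m jog '{"dp":[[0,0,-30],[-231,-190,8],[-231,-190,8],[-231,-190,8],[-231,-190,8],[-231,-190,8],[-231,-190,8],[-231,-190,8],[-231,-190,8],[-231,-190,8],[-231,-190,8],[-231,-190,8]],"delta_rot":[[0,0,0],[-0.176,0.109,1.088],[-0.176,0.109,1.088],[-0.176,0.109,1.088],[-0.176,0.109,1.088],[-0.176,0.109,1.088],[-0.176,0.109,1.088],[-0.176,0.109,1.088],[-0.176,0.109,1.088],[-0.176,0.109,1.088],[-0.176,0.109,1.088],[-0.176,0.109,1.088]],"gripper":[-1,-1,-1,-1,-1,-1,-1,-1,-1,-1,-1,-1]}' 25; python3 shot.py w4; python3 go.py '((.60,0,.26),1.5)'
```

```text
time: 7.95
position: [0.5988, 0.0004, 0.2589]
tool_rot: [0.698, 0.717, -0.002, -0.001]
ft_force: [0.1, 0.6, -0.8]
grip_width: 0.0114
grip_force: 24.9
dp [-0.4, 1.0, -0.9] rot [-0.003, 0.002, 0.001] pos [5.990e-01 4.000e-04 2.591e-01] t 8.0
```

View pics/w4.png

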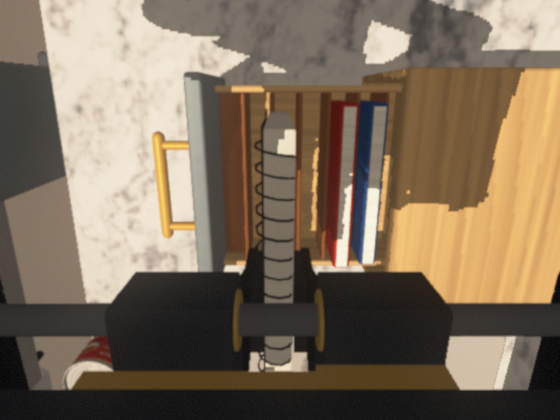

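The notebook is held level over the drawer. Its far end is near (280,118), the dividers at about 247, 268, 298 and 324, and the red folder at 345. I zoom in for the slot fit.

```bash
python3 - <<'E'
import cv2
a=cv2.imread("pics/w4.png")[70:190,200:360]
cv2.imwrite("pics/w4z.png",cv2.resize(a,(800,600),interpolation=cv2.INTER_CUBIC))
E
```

```text
(no output)
```

View pics/w4z.png

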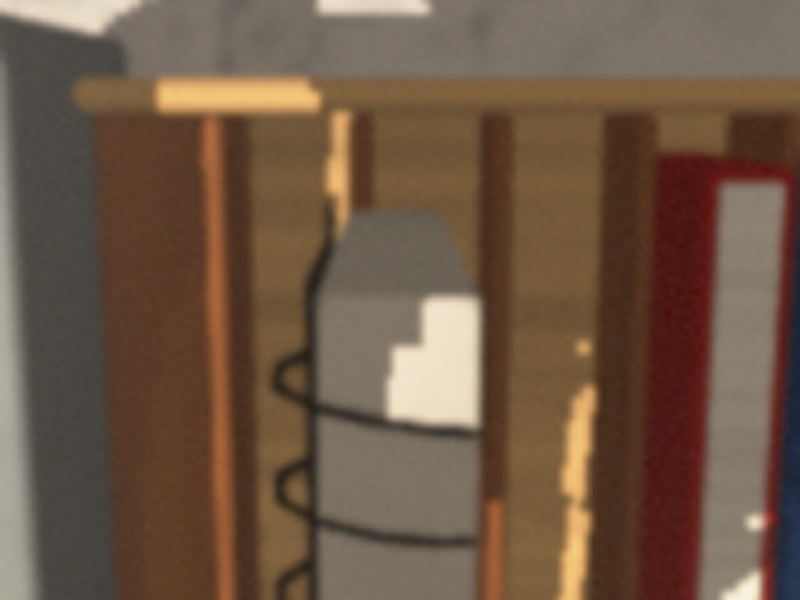

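```bash
python3 - <<'E'
from go import *
import pickle
m=robot.camera_model("wrist");T=pickle.load(open("w4.pkl","rb"));print(T[:3,3])
Z=lambda p:((proj(m,p,T)-[200,70])*5).round(0).tolist()
for x in (.56,.5625,.565,.59,.615,.64):
    print(x,[Z((x,y,z)) for y in (.075,.083) for z in (.082,.022)])
o=robot.get_obs()["position"]
iz=lambda u,v,z:atz(m,(200+u/5,70+v/5),z,T).round(4)[:2]
print("nb end top",iz(315,295,o[2]+.032),iz(480,295,o[2]+.032),"bottom",iz(350,210,o[2]-.072),iz(440,210,o[2]-.072))
print("div lit",[iz(u,120,.082)[0] for u in (205,222,250,330,350,372,483,515,605,635,655)])
print("front inside top",iz(97,115,.082), iz(75,95,.136),iz(125,95,.136))
E
```

```text
[0.59652126 0.08436454 0.42024893]
0.56 [[193.0, 149.0], [224.0, 142.0], [193.0, 102.0], [224.0, 102.0]]
0.5625 [[207.0, 149.0], [236.0, 142.0], [207.0, 103.0], [236.0, 102.0]]
0.565 [[221.0, 150.0], [248.0, 142.0], [221.0, 103.0], [248.0, 103.0]]
0.59 [[360.0, 154.0], [366.0, 146.0], [361.0, 107.0], [367.0, 106.0]]
0.615 [[500.0, 157.0], [484.0, 149.0], [501.0, 111.0], [486.0, 109.0]]
0.64 [[639.0, 161.0], [603.0, 152.0], [642.0, 115.0], [605.0, 112.0]]
nb end top [0.591  0.0712] [0.6026 0.0715] bottom [0.5909 0.0711] [0.6021 0.0714]
div lit [np.float64(0.5621), np.float64(0.5652), np.float64(0.5702), np.float64(0.5845), np.float64(0.588), np.float64(0.592), np.float64(0.6118), np.float64(0.6175), np.float64(0.6335), np.float64(0.6389), np.float64(0.6425)]
front inside top [0.5428 0.0804] [0.5482 0.0838] [0.5557 0.084 ]
```

```bash
python3 - <<'E'
from go import *
import pickle
m=robot.camera_model("wrist");T=pickle.load(open("w4.pkl","rb"))
o=robot.get_obs()["position"]
iz=lambda u,v,z:atz(m,(200+u/5,70+v/5),z,T).round(4)[:2]
def Y(n,a,b): d=a-b;print(n,a,b,"yaw",np.degrees(np.arctan2(-d[0],d[1])).round(2))
Y("div1 left",iz(205,120,.082),iz(222,590,.082))
p=lambda u,v,z:atz(m,(u,v),z,T)[:2].round(4)
Y("front outer top",p(188,75,.136),p(197,270,.136)); Y("front inner",p(219,95,.136),p(224,250,.136))
Y("red folder right",p(357,108,.114),p(347,263,.114)); Y("cab",p(400,70,.152),p(390,265,.152))
Y("handle",p(153,140,.098),p(167,235,.098))
Y("nb",p(263,129,o[2]+.032),p(264.5,362,o[2]+.032));Y("nb right",p(296,129,o[2]+.032),p(293,362,o[2]+.032))
R=T[:3,:3]; print("tool y yaw cmd 1.5 meas",np.degrees(np.arctan2(*tool(robot.get_obs())[:2,1][::-1])))
E
python3 - <<'E'
import cv2
a=cv2.imread("pics/w4.png")[60:280,140:433]
cv2.imwrite("pics/w4y.png",cv2.resize(a,(799,600),interpolation=cv2.INTER_CUBIC))
E
```

```text
div1 left [0.5621 0.08  ] [ 0.5649 -0.0067] yaw 1.85
front outer top [0.5285 0.0931] [ 0.5283 -0.0675] yaw -0.07
front inner [0.5511 0.0796] [ 0.5523 -0.0477] yaw 0.54
red folder right [0.6601 0.072 ] [ 0.6637 -0.0681] yaw 1.47
cab [0.6797 0.0997] [ 0.6908 -0.05  ] yaw 4.24
handle [0.4857 0.0393] [ 0.4919 -0.0511] yaw 3.92
nb [0.591  0.0712] [ 0.593  -0.0284] yaw 1.15
nb right [0.6026 0.0715] [ 0.6054 -0.028 ] yaw 1.61
tool y yaw cmd 1.5 meas 1.541589251893014
```

View pics/w4y.png

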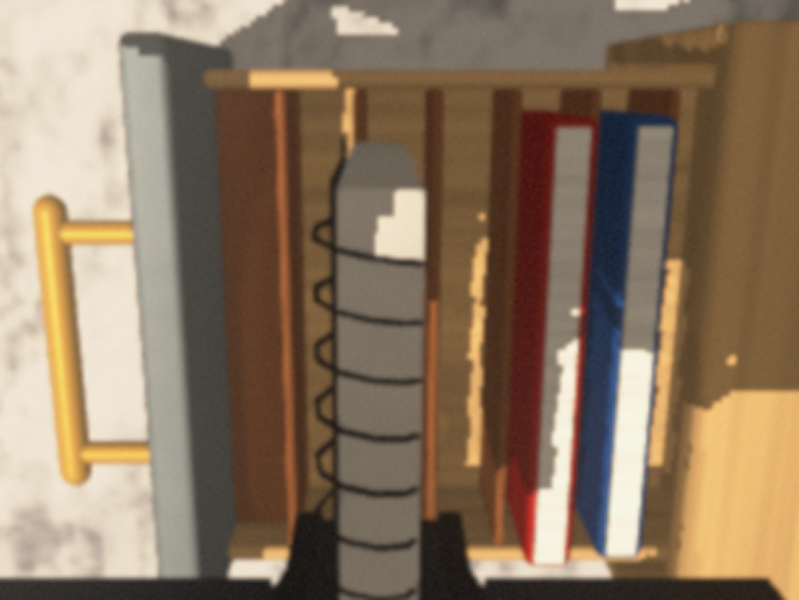

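```bash
python3 -m jog '{"dp":[[0,6,0],[0,6,30],[0,6,60],[0,6,88],[0,6,88],[0,6,88]],"delta_rot":[[0,0,0],[0,0,0],[0,0,0],[0,0,0],[0,0,0],[0,0,0]],"gripper":[-1,-1,-1,-1,-1,-1]}' 25; python3 shot.py w5; python3 - <<'E'
import cv2
a=cv2.imread("pics/w5.png")[10:250,140:460]
cv2.imwrite("pics/w5z.png",cv2.resize(a,(800,600),interpolation=cv2.INTER_CUBIC))
E
```

```text
time: 8.6
position: [0.6055, -0.0001, 0.1718]
tool_rot: [0.698, 0.716, -0.002, -0.0]
ft_force: [0.9, -0.2, -1.0]
grip_width: 0.0117
grip_force: 24.9
```

View pics/w5z.png

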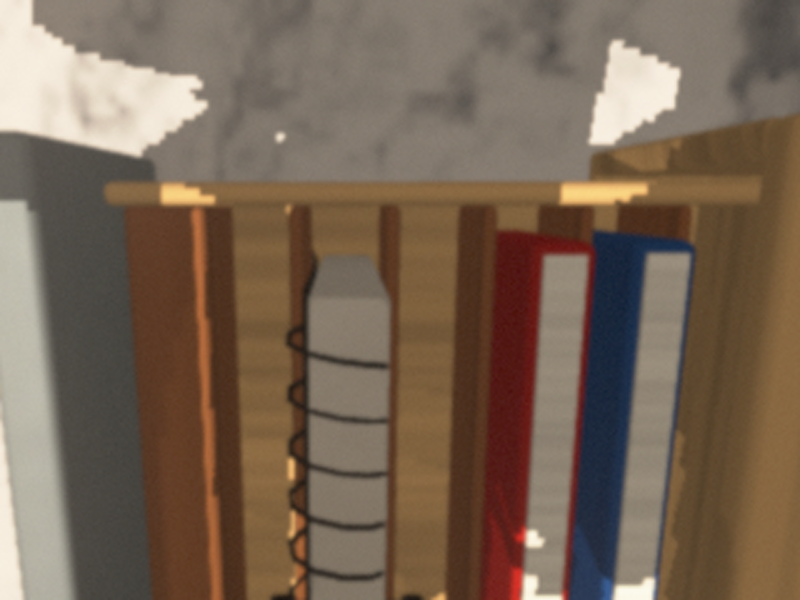

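The notebook's lower end (columns 318–375 in the crop) sits centrally between the divider edges (about 311 and 382), so I lower it.

```bash
python3 -m jog '{"dp":[[0,0,15],[0,0,30],[0,0,45],[0,0,60],[0,0,70],[0,0,70],[0,0,70]],"delta_rot":[[0,0,0],[0,0,0],[0,0,0],[0,0,0],[0,0,0],[0,0,0],[0,0,0]],"gripper":[-1,-1,-1,-1,-1,-1,-1]}' 25;python3 -m jog '{"dp":[[0,0,2],[0,0,4],[0,0,6],[0,0,6]],"delta_rot":[[0,0,0],[0,0,0],[0,0,0],[0,0,0]],"gripper":[-1,-1,-1,-1]}' 25
```

```text
time: 9.35
position: [0.6058, -0.0006, 0.1028]
tool_rot: [0.698, 0.716, -0.001, 0.001]
ft_force: [0.4, 0.4, -0.8]
grip_width: 0.0115
grip_force: 24.9
time: 9.75
position: [0.6046, -0.0005, 0.0955]
tool_rot: [0.698, 0.716, -0.002, -0.0]
ft_force: [-0.5, 0.6, -0.7]
grip_width: 0.0118
grip_force: 24.9
```

```bash
python3 -m jog '{"dp":[[0,0,1],[0,0,2],[0,0,2]],"delta_rot":[[0,0,0],[0,0,0],[0,0,0]],"gripper":[-1,-1,-1]}' 25; python3 -m jog '{"dp":[[0,0,1],[0,0,2],[0,0,2]],"delta_rot":[[0,0,0],[0,0,0],[0,0,0]],"gripper":[-1,-1,-1]}' 25
```

```text
time: 10.05
position: [0.6047, -0.0005, 0.0935]
tool_rot: [0.698, 0.716, -0.002, -0.0]
ft_force: [-0.2, -0.2, -0.4]
grip_width: 0.0116
grip_force: 24.9
time: 10.35
position: [0.6056, -0.0004, 0.0932]
tool_rot: [0.698, 0.716, -0.001, 0.001]
ft_force: [-0.4, 0.0, 5.8]
grip_width: 0.0115
grip_force: 24.9
```

```bash
python3 -m jog '{"dp":[[0,0,0],[0,0,0],[0,0,0],[0,0,0],[0,0,0],[0,0,-10],[0,0,-30],[0,0,-70],[0,0,-110],[0,0,-140],[0,0,-140]],"delta_rot":[[0,0,0],[0,0,0],[0,0,0],[0,0,0],[0,0,0],[0,0,0],[0,0,0],[0,0,0],[0,0,0],[0,0,0],[0,0,0]],"gripper":[-0.35,-0.35,-0.35,-0.35,-0.35,-0.35,-0.35,-0.35,-0.35,-0.35,-0.35]}' 25; python3 shot.py w6; python3 - <<'E'
from go import *
im=robot.camera("scene")[:,:,::-1]; w=cv2.imread("pics/w6.png")
s=cv2.resize(im[190:310,225:365],(400,343),interpolation=cv2.INTER_CUBIC); w=cv2.resize(w[50:290,120:420],(400,320),interpolation=cv2.INTER_CUBIC)
c=np.zeros((343,800,3),np.uint8);c[:,:400]=s;c[:320,400:]=w;cv2.imwrite("pics/c6.png",c)
E
```

```text
time: 11.45
position: [0.6085, -0.0007, 0.2378]
tool_rot: [0.698, 0.716, 0.002, 0.005]
ft_force: [1.1, -0.4, -0.2]
grip_width: 0.0284
grip_force: 0.0
```

View pics/c6.png

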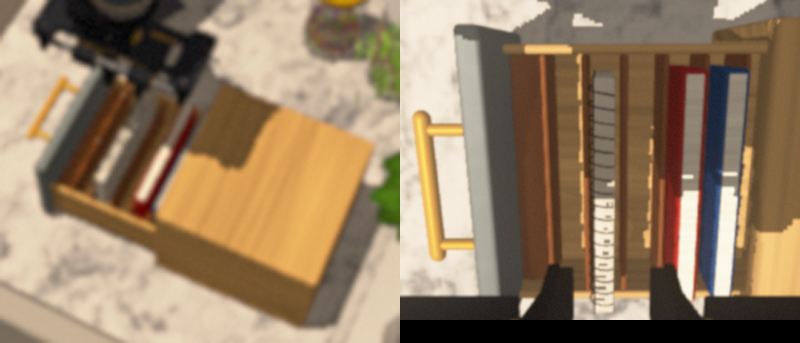

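The notebook stands in slot_2 between its dividers and the drawer is still open. Next I shut the gripper and go in front of the handle with a quarter turn.

```bash
python3 go.py '((.43,0,.25),90)'
```

```text
dp [4.6, -175.2, -17.1] rot [-0.002, 0.002, -1.546] pos [ 6.052e-01 -2.000e-04  2.328e-01] t 11.55
```

```bash
python3 -m jog '{"dp":[[0,0,-17],[5,-175,-17],[5,-175,-17],[5,-175,-17],[5,-175,-17],[5,-175,-17],[5,-175,-17],[5,-175,-17],[5,-175,-17],[5,-175,-17],[5,-175,-17],[5,-175,-17]],"delta_rot":[[0,0,0],[0,0,-1.546],[0,0,-1.546],[0,0,-1.546],[0,0,-1.546],[0,0,-1.546],[0,0,-1.546],[0,0,-1.546],[0,0,-1.546],[0,0,-1.546],[0,0,-1.546],[0,0,-1.546]],"gripper":[-1,-1,-1,-1,-1,-1,-1,-1,-1,-1,-1,-1]}' 10; python3 go.py '((.44,-.004,.07),90)'
```

```text
time: 12.75
position: [0.4287, 0.0007, 0.2476]
tool_rot: [-0.002, 1.0, -0.001, -0.003]
ft_force: [0.0, 0.1, 0.7]
grip_width: 0.0004
grip_force: 0.0
dp [-12.5, -4.5, 177.5] rot [-0.001, -0.007, 0.004] pos [0.4287 0.0007 0.2476] t 12.75
```

```bash
python3 -m jog '{"dp":[[0,-4,40],[0,-4,80],[0,-4,120],[0,-4,160],[-10,-4,177],[-10,-4,177]],"delta_rot":[[0,0,0],[0,0,0],[0,0,0],[0,0,0],[0,-0.005,0],[0,-0.005,0]],"gripper":[-1,-1,-1,-1,-1,-1]}' 10; python3 -m jog '{"dp":[[-10,0,0],[-20,0,0],[-30,0,0],[-40,0,0],[-50,0,0],[-60,0,0]],"delta_rot":[[0,0,0],[0,0,0],[0,0,0],[0,0,0],[0,0,0],[0,0,0]],"gripper":[-1,-1,-1,-1,-1,-1]}' 10
```

```text
time: 13.35
position: [0.4378, -0.0036, 0.069]
tool_rot: [-0.0, 1.0, -0.0, -0.002]
ft_force: [0.9, -0.4, 0.4]
grip_width: 0.0004
grip_force: 0.0
time: 13.95
position: [0.5, -0.0037, 0.0727]
tool_rot: [-0.0, 1.0, -0.001, 0.001]
ft_force: [-2.5, 1.5, 1.5]
grip_width: 0.0005
grip_force: 1.0
```

```bash
python3 -m jog '{"dp":[[-8,0,0],[-16,0,0],[-24,0,0],[-32,0,0],[-40,0,0],[-48,0,0],[-56,0,0],[-64,0,0],[-72,0,0],[-80,0,0],[-86,0,0],[-92,0,0]],"delta_rot":[[0,0,0],[0,0,0],[0,0,0],[0,0,0],[0,0,0],[0,0,0],[0,0,0],[0,0,0],[0,0,0],[0,0,0],[0,0,0],[0,0,0]],"gripper":[-1,-1,-1,-1,-1,-1,-1,-1,-1,-1,-1,-1]}' 10;  python3 shot.py w7; python3 - <<'E'
from go import *
im=robot.camera("scene")[:,:,::-1]; w=cv2.imread("pics/w7.png")
s=cv2.resize(im[190:310,225:365],(400,343),interpolation=cv2.INTER_CUBIC); w=cv2.resize(w,(400,300))
c=np.zeros((343,800,3),np.uint8);c[:,:400]=s;c[:300,400:]=w;cv2.imwrite("pics/c7.png",c)
E
```

```text
time: 15.15
position: [0.5922, -0.004, 0.0725]
tool_rot: [-0.0, 1.0, -0.001, 0.001]
ft_force: [-0.7, 1.2, -0.4]
grip_width: 0.0003
grip_force: 0.9
```

View pics/c7.png

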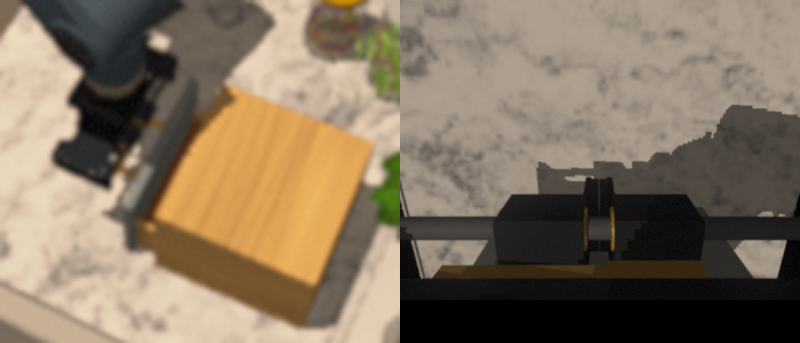

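The drawer is about 40 mm from home, with the gripper in front of it at the handle. I keep pushing in smaller steps.

```bash
python3 -m jog '{"dp":[[-5,0,0],[-10,0,0],[-14,0,0],[-18,0,0],[-21,0,0],[-24,0,0]],"delta_rot":[[0,0,0],[0,0,0],[0,0,0],[0,0,0],[0,0,0],[0,0,0]],"gripper":[-1,-1,-1,-1,-1,-1]}' 10; python3 -m jog '{"dp":[[-2,0,0],[-4,0,0],[-6,0,0],[-6,0,0]],"delta_rot":[[0,0,0],[0,0,0],[0,0,0],[0,0,0]],"gripper":[-1,-1,-1,-1]}' 10
```

```text
time: 15.85
position: [0.6148, -0.0038, 0.0725]
tool_rot: [-0.0, 1.0, -0.001, -0.0]
ft_force: [-6.5, -0.7, 4.5]
grip_width: 0.0005
grip_force: 3.2
time: 16.25
position: [0.6156, -0.0037, 0.0724]
tool_rot: [-0.001, 1.0, -0.001, -0.006]
ft_force: [-12.8, -1.4, 10.3]
grip_width: 0.0005
grip_force: 6.4
```

```bash
python3 -m jog '{"dp":[[-2,0,0],[-3,0,0],[-3,0,0]],"delta_rot":[[0,0,0],[0,0,0],[0,0,0]],"gripper":[-1,-1,-1]}' 10; python3 -m jog '{"dp":[[-2,0,0],[-3,0,0],[-3,0,0]],"delta_rot":[[0,0,0],[0,0,0],[0,0,0]],"gripper":[-1,-1,-1]}' 10
```

```text
time: 16.55
position: [0.6213, -0.0036, 0.0726]
tool_rot: [-0.0, 1.0, -0.001, -0.002]
ft_force: [-3.7, -0.1, 2.6]
grip_width: 0.0004
grip_force: 2.1
time: 16.85
position: [0.6237, -0.0036, 0.0724]
tool_rot: [-0.001, 1.0, -0.001, -0.003]
ft_force: [-9.0, 0.3, 7.6]
grip_width: 0.0003
grip_force: 4.8
```

```bash
python3 -m jog '{"dp":[[-2,0,0],[-4,0,0],[-4,0,0]],"delta_rot":[[0,0,0],[0,0,0],[0,0,0]],"gripper":[-1,-1,-1]}' 10; python3 -m jog '{"dp":[[-2,0,0],[-4,0,0],[-4,0,0]],"delta_rot":[[0,0,0],[0,0,0],[0,0,0]],"gripper":[-1,-1,-1]}' 10
```

```text
time: 17.15
position: [0.6237, -0.0035, 0.0723]
tool_rot: [-0.001, 1.0, -0.001, -0.008]
ft_force: [-15.7, -2.2, 13.5]
grip_width: 0.0006
grip_force: 8.5
time: 17.45
position: [0.6237, -0.0035, 0.0723]
tool_rot: [-0.001, 1.0, -0.001, -0.012]
ft_force: [-24.2, -3.4, 19.8]
grip_width: 0.0003
grip_force: 12.2
```

```bash
python3 -m jog '{"dp":[[15,0,0],[50,0,0],[90,0,0],[130,0,0],[170,0,-30],[190,0,-70],[190,0,-110],[190,0,-150],[190,0,-180]],"delta_rot":[[0,0,0],[0,0,0],[0,0,0],[0,0,0],[0,0,0],[0,0,0],[0,0,0],[0,0,0],[0,0,0]],"gripper":[-1,-1,-1,-1,-1,-1,-1,-1,-1]}' 10; python3 shot.py w8; python3 - <<'E'
from go import *
im=robot.camera("scene")[:,:,::-1]; w=cv2.imread("pics/w8.png")
s=cv2.resize(im[90:315,140:380],(400,375),interpolation=cv2.INTER_CUBIC); w=cv2.resize(w,(400,300))
c=np.zeros((375,800,3),np.uint8);c[:,:400]=s;c[:300,400:]=w;cv2.imwrite("pics/c8.png",c)
E
```

```text
time: 18.35
position: [0.4472, -0.0042, 0.2552]
tool_rot: [-0.0, 1.0, -0.002, 0.005]
ft_force: [0.4, -0.2, 0.8]
grip_width: 0.0006
grip_force: 0.0
```

View pics/c8.png

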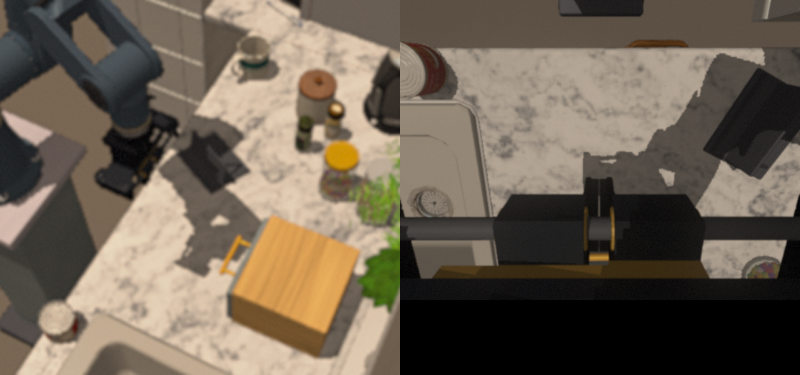

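The drawer front is flush with the cabinet, with its handle at (235,255). The stand is empty, the mug and tin are undisturbed, and the arm is clear.

```bash
python3 -c "
from rig import robot
print(robot.hand_in())"
```

```text
the job is handed in; nothing more can be done
None
```

The job is handed in: the notebook stands on its long edge in slot_2 on the drawer floor, the drawer is pushed home past its catch, the tin and mug were left alone, and the arm is clear; the hand-in call returned no verdict.

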